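Set a drive shaft's flat under the setscrew and tighten the pulley hub

ROBOT

A 6-joint arm with a two-finger parallel gripper is mounted at the origin on the work surface. World frame = base frame: x ahead of the robot, y to its left, z up, the work surface at z = 0. Lengths are in m, angles in rad, forces in N, time in s.
With the tool pointing down it reaches from about 0.2 to 0.875 m from the base axis. Payload 3.4 kg.
Tool frame: the origin (TCP) lies midway between the tips of the shut fingers; the grasp point (between the pads) lies 19 mm behind it; y points along the fingers, x is the direction in which the jaws open and shut, and the axes are right-handed (so a half turn about y gives the same grasp; the last joint's range is limited). The gripper opens to 94 mm and grips with 3 to 60 N. Pads are 16 mm wide; open, the fingers measure 119 mm over their backs; the gripper's body (75 mm by 177 mm) begins 78 mm behind the grasp point.
Start: joints at [1.048, 0.276, 1.505, -0, 1.361, -0.121], TCP at [0.225, 0.529, 0.168] pointing down, gripper open.
Joint ranges: [-2.89, 2.89], [-0.75, 2.08], [0.22, 2.7], [-1.18, 4.32], [0.11, 2.71], [-2.7, 2.7]. Speed limits (rad/s): [2.57, 2.57, 3.14, 3.14, 3.14, 3.14].

INTERFACE

Orientations are given as a unit quaternion [w, x, y, z].
In Python, from rig import readout, optics, workorder gives the robot as it stands.
- The arm moves only by the tool servo_tool, never from a script. Its argument "rows" is text: rows parted by semicolons, each of 7 numbers parted by spaces: the shift along the tool's x, y, z in m, then the turn, a rotation vector about the tool's x, y, z in rad, then the opening, from 0 (shut) to 1 (fully open). A call has 1 to 5 rows; each row is the pose to reach, as a shift and turn from the pose commanded when the call began, along the tool's axes at that moment; what a row does not reach only later rows make up. A row lasts 1/10 s, in which the tool goes at most 50 mm and 8.59 degrees, less where a joint would pass 70% of its speed; a pose out of reach is approached as far as the arm can. A call with a gripper value outside its range is refused whole. The fingers move at their own pace and stop on an object; "squeeze" is the grip in N (left out, the last holds). Time passes only in rows, so rows that repeat a pose let the fingers close. It gives the time, the measured TCP pose, the force and the opening at its end, in the units of the state.
- readout.observe(): the state, without advancing time (a new reading comes with each control period).
- optics.read_camera(name): name is "scene" or "side" or "wrist"; returns (picture, depth): 480x640x3 uint8, red, green, blue; 480x640 float32, m along the optical axis (not along the pixel's ray), 0 where there is no reading.
- optics.get_calibration(name): a dict with "vfov" (degrees; the focal length in pixels is half the picture's height over the tangent of half this angle, whatever the lens; pixels are square), "cx", "cy" (the principal point, pixels), "eye" and "orientation" of the camera in the world; the wrist camera has in their place "T_tool_cam" (4x4, takes a point from camera to tool coordinates, whose origin is the TCP and whose axes are the tool frame's). Camera axes: x right, y up, looking along -z (the intrinsics and any distortion apply to the point x, -y, -z); pixel columns grow to the right and rows downward; lengths in m; the calibration is good to about 2 mm. The wrist camera is an equidistant fisheye: a pixel r from the principal point sees the ray r / f radians off the axis. A picture is of the moment at which its call begins: read the wrist's pose just before it. get_calibration takes no time and is no camera call.
- workorder.finish_job(): hands the job in, once; it reports no verdict.
Trained networks look in the newest picture that a camera, given by its name, has taken for a name from the list of things; names that differ only in an ending like _2 or _b are one class to them, and where a whole thing is asked for, a point or a joint stands for the part that bears it (a point fixed in the world has none). Each returns a list of dicts, best first, with "confidence" (0 to 1); they miss things now and then, are a little off and sometimes report something else, mostly with a low value. They report only what shows in the picture. A call takes as long as a camera call.
- optics.recognise(target, camera): "rect" ([left, top, width, height] in pixels, round what is visible of it).
The state is a dict: "clock": time; "joint_positions": joint angles; "qvel": joint speeds; "tau": joint torques, N m; "tcp_pos": TCP position; "eef_rot": TCP orientation; "ft_force": force on the tool from outside, world axes, zero at the start; "moment": the same for the moment, N m; "gripper_width": finger opening in m.
Only numpy, scipy, OpenCV 4.12 (cv2) and the standard library are available. Lean on these libraries where they do the work, as an engineer would, in place of code of your own. Each camera call takes 0.05 s, during which the arm holds its last target.

TASK

On the drive with the blue pulley, swing the black-knobbed lever until it stands upright, which brings the flat of the shaft under the setscrew. Then turn the blue T-handle hex key, already standing in the setscrew, clockwise as seen from above until it stops with its handle in line with the shaft, and let go. Do not tighten before the flat is in place, and leave the drive with the red pulley alone.

Things in the scene. Friction and masses are not known exactly. Their poses are not given: they have to be found in the camera images.
- blue_drive: The drive to work on, fixed to the bench: grey plate 110 (x) by 240 (y) by 10 mm; steel shaft along y, axis 70 mm up, in two aluminium brackets (40 by 12, 90 mm high, at y -105 and +45); fixed blue hub (44 across, y -70 to -40) and pulley (68 across, y -94 to -70). Origin: centre of the plate's underside; z up, y along the shaft from pulley to lever. It may stand turned about z.
- blue_lever (a joint): Turn of shaft and lever, rad: 0 = lever upright, the white flat up under the setscrew; positive leans to the drive's -x. Range -0.4 to 1.2, begins 0.5 to 1.0. The lever (12 by 8 mm) ends in a black ball 26 mm across, its centre at x = -70 sin q, y = 75, z = 70 + 70 cos q mm in the drive's frame. About 2 N at the ball moves it; it stays where left.
- blue_key (a joint): Turn of hex key and setscrew, rad, clockwise from above; begins loose at 0 to 0.2, tight at its stop at 1.2, with the bar along the drive's y; at q the bar stands 1.2 - q counter-clockwise of that. Upright axis at x 0, y -55 mm in the drive's frame; blue T-bar 80 long, 14 wide, 16 mm high, centre 155 mm above the bench. Takes 0.12 N m; stays where left.
- red_drive: The bystander, to be left alone: an identical unit with red hub, pulley and T-bar. Frame and sizes as blue_drive. Either drive may stand on the left or the right; the gap between their plates is at least 100 mm.

How it is judged:
On the way, in this order (a step that is already met when the one before it is completed fails the run):
1. the blue drive's lever is upright (shaft within 0.2 rad, about 11 degrees, of flat-up) with the key still loose (value of joint blue_lever between -0.2 and 0.2 rad and value of joint blue_key below 0.6 rad), for 0.2 s.
2. the blue key is turned tight (past 0.95 rad) with the shaft still flat-up (value of joint blue_key above 0.95 rad and value of joint blue_lever between -0.2 and 0.2 rad), for 0.2 s.
At the end, for the whole second after the job is handed in: The blue drive's lever stands within 0.2 rad (11 degrees) of upright, its hex key is within 0.25 rad (14 degrees) of its stop, and both are let go and still (all of step 2 and velocity of joint blue_lever between -0.05 and 0.05 rad/s and velocity of joint blue_key between -0.05 and 0.05 rad/s); the robot touches nothing.
It fails at once if the setscrew is tightened (key past 0.6 rad) while the shaft's flat is more than 0.25 rad from facing it (value of joint blue_key above 0.6 rad and (value of joint blue_lever above 0.25 rad or value of joint blue_lever below -0.25 rad)).
It fails at once if the robot presses on the drive with the red pulley, its lever or its key with more than 1.5 N (contact force between any of the fingers, the arm and red_drive above 1.5 N).
It also fails if it takes over 43 s, if anything falls off the work surface, if the arm or the gripper's body presses on something with over 40 N, if the wrist force passes 120 N, or if a joint passes its speed limit or range.

## Working session

There is one attempt and no reset: what is moved stays moved. The work goes in short steps, Python scripts to look and compute and a tool call to move; the robot and the scene stay as the last step left them, time stands still between calls to the robot, and variables do not carry over. Pictures are saved under pics/ and viewed, and the job is handed in when it is done.

Besides the shell and the picture viewer there is one more tool, called in YAML: its name, and indented under it one key for each argument. servo_tool: Moves the arm, as the interface text tells. Its arguments: {"type":"object","properties":{"rows":{"type":"string"},"squeeze":{"type":"number"}},"required":["rows"]}

```bash
mkdir -p pics; ls
cat > h.py <<'E'
import numpy as np, cv2
from rig import readout, optics
from scipy.spatial.transform import Rotation as R
def snap(name,fn):
    s=readout.observe(); im,d=optics.read_camera(name)
    cv2.imwrite(f'pics/{fn}.png',im[:,:,::-1]); np.savez(f'pics/{fn}.npz',im=im,d=d,p=s['tcp_pos'],q=s['eef_rot'])
    return im,d
def qR(q): return R.from_quat([q[1],q[2],q[3],q[0]])
def cloud(name,d):
    c=optics.get_calibration(name); f=240/np.tan(np.radians(c['vfov'])/2)
    v,u=np.mgrid[:480,:640]; 
    P=np.stack([(u-c['cx'])/f*d,-(v-c['cy'])/f*d,-d],-1)
    return P@qR(c['orientation']).as_matrix().T+np.array(c['eye'])
E
python3 - <<'E'
from h import *
for n in ['scene','side']:
    snap(n,n+'0'); print(optics.get_calibration(n))
print(optics.get_calibration('wrist'))
s=readout.observe();print(s)
E
```

```text
pics
{'vfov': 55.940912547592056, 'cx': 321.2253735016043, 'cy': 234.77567920340803, 'eye': array([0.93807015, 0.47035301, 0.59517558]), 'orientation': array([0.29370007, 0.1453753 , 0.4036036 , 0.8542309 ])}
{'vfov': 55.945838346824395, 'cx': 323.059983982597, 'cy': 243.25303843176604, 'eye': array([ 0.3131159 , -0.56899467,  0.55840592]), 'orientation': array([ 0.88065382,  0.42590543, -0.08020147, -0.19136652])}
{'vfov': 65.70646984690485, 'cx': 316.4269897195138, 'cy': 237.96948503777563, 'T_tool_cam': array([[ 9.99997100e-01, -1.80417518e-03,  1.59508816e-03,
        -7.38904747e-05],
       [ 1.99502161e-03,  2.49668138e-01, -9.68329407e-01,
        -2.16973719e-01],
       [ 1.34879320e-03,  9.68329782e-01,  2.49671013e-01,
         7.26725682e-02],
       [ 0.00000000e+00,  0.00000000e+00,  0.00000000e+00,
         1.00000000e+00]])}
{'clock': 0.1, 'joint_positions': array([ 1.04799156e+00,  2.76511997e-01,  1.50599178e+00,  2.95061731e-06,
        1.36071489e+00, -1.21003628e-01]), 'qvel': array([ 5.70428512e-04, -1.74282199e-03, -3.68084925e-03,  1.05050623e-03,
       -1.47273664e-05, -1.54876732e-03]), 'tau': array([ 1.67550250e-03, -4.05454946e+01, -2.37781316e+01,  7.03351968e-02,
        2.98660586e-02, -6.23113192e-05]), 'tcp_pos': array([0.22458692, 0.5287039 , 0.16700845]), 'eef_rot': array([-0.58946339,  0.5899756 ,  0.3896527 , -0.39068207]), 'ft_force': array([-0.31846351,  0.90501495,  0.00899985]), 'moment': array([-0.00357303,  0.03081145,  0.0190566 ]), 'gripper_width': 0.09413723842049986}
```

View pics/scene0.png

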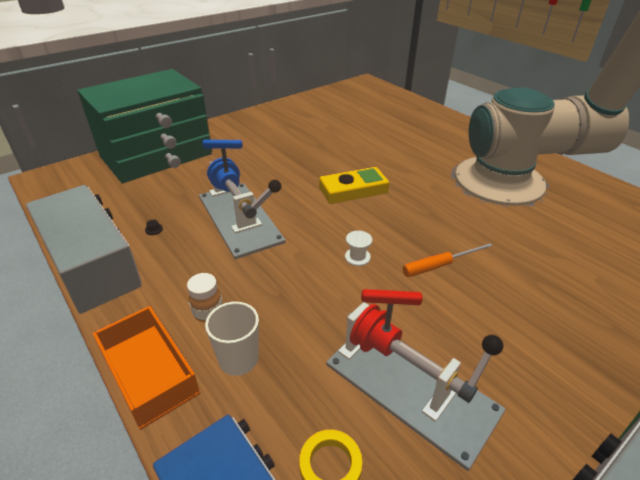

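View pics/side0.png

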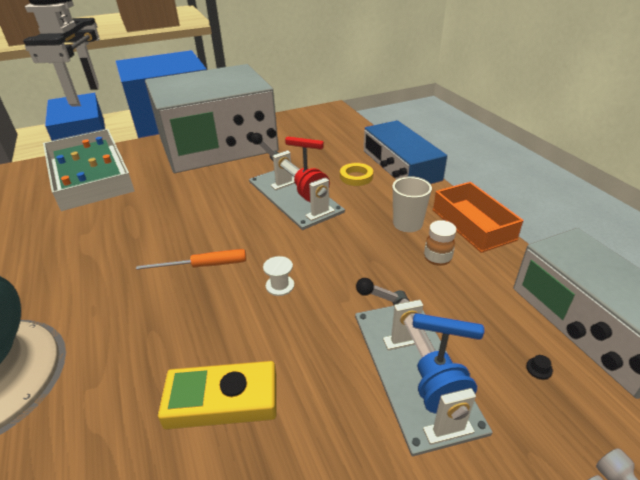

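The scene view has the blue T-bar at (223,144) and the ball at (275,186). The side view has the bar at (448,327) and the ball at (365,287). Next I'll compute the poses.

```bash
cat > m.py <<'E'
from h import *
B={}
for n,bw,kw in [('side',(340,480,300,350),(352,378,274,300)),('scene',(195,250,132,160),(264,286,176,196))]:
    z=np.load(f'pics/{n}0.npz'); im,d=z['im'].astype(int),z['d']; P=cloud(n,d)
    blue=(im[...,2]>im[...,0]*1.8)&(im[...,2]>70)&(d>0)
    a,b,c,e=bw; M=np.zeros_like(blue); M[c:e,a:b]=1
    Q=P[M&blue]; Q=Q[(Q[:,2]>.135)&(Q[:,2]<.175)]
    top=Q[Q[:,2]>.159]
    r=cv2.minAreaRect((Q[:,:2]*1000).astype(np.float32)); print(n,'bar',len(Q),Q.mean(0),r,np.percentile(Q[:,2],[2,50,98]))
    if len(top)>20: print(' top',len(top),cv2.minAreaRect((top[:,:2]*1000).astype(np.float32)))
    a,b,c,e=kw; M[:]=0; M[c:e,a:b]=1
    K=P[M&(im.max(-1)<70)&(d>0)]
    K=K[(K[:,2]>.06)]
    from scipy.optimize import least_squares
    s=least_squares(lambda x:np.linalg.norm(K-x,axis=1)-.013,np.median(K,0),loss='soft_l1',f_scale=.002); print(' ball',len(K),s.x)
    # plate
    g=(P[...,2]>.005)&(P[...,2]<.015)&(d>0)
    lim=np.zeros_like(g); 
    if n=='side': lim[295:450,355:490]=1
    else: lim[175:256,198:286]=1
    g&=lim&((im.max(-1)-im.min(-1))<40)
    G=P[g]; print(' plate',len(G),cv2.minAreaRect((G[:,:2]*1000).astype(np.float32)))
E
python3 m.py
```

```text
side bar 956 [ 0.57368388 -0.30745462  0.15958882] ((575.1871337890625, -305.3371276855469), (14.917987823486328, 75.50059509277344), 51.218082427978516) [0.15128919 0.16114727 0.16398999]
 top 630 ((574.71875, -304.59979248046875), (14.355840682983398, 73.84667205810547), 51.21357727050781)
 ball 232 [ 0.54501223 -0.16796659  0.11109838]
 plate 5815 ((586.4592895507812, -251.60162353515625), (241.9269561767578, 110.32649230957031), 80.02584075927734)
scene bar 293 [ 0.58120084 -0.30153744  0.15776445] ((579.0706787109375, -302.65240478515625), (13.614675521850586, 78.62326049804688), 50.488372802734375) [0.14972622 0.15832539 0.16368468]
 top 137 ((578.6055297851562, -302.56298828125), (13.160723686218262, 77.79182434082031), 50.488372802734375)
 ball 107 [ 0.5556212  -0.15260043  0.11993463]
 plate 2578 ((587.6615600585938, -248.92181396484375), (239.79373168945312, 109.55313873291016), 79.72050476074219)
```

```bash
cat >> h.py <<'E'
C=np.array([.587,-.250]); TH=np.radians(80.0)
yd=np.array([np.cos(TH),np.sin(TH)]); xd=np.array([yd[1],-yd[0]])
def D(x,y,z): return np.r_[C+x*xd+y*yd,z]
def Rot(ang):  # tool x along world angle ang, y down
    x=np.array([np.cos(ang),np.sin(ang),0]); y=np.array([0,0,-1.]); return R.from_matrix(np.c_[x,y,np.cross(x,y)])
def goto(p,rot):
    s=readout.observe(); r0=qR(s['eef_rot'])
    return np.round(r0.inv().apply(p-s['tcp_pos']),4), np.round((r0.inv()*rot).as_rotvec(),4)
E
python3 - <<'E'
from h import *
s=readout.observe(); r=qR(s['eef_rot']).as_matrix(); print(r, np.degrees(np.arctan2(r[1,0],r[0,0])))
for a in (TH-np.pi/2,TH+np.pi/2):
    print(np.degrees(a),goto(D(-.0557,.075,.26),Rot(a)))
print(D(-.0557,.075,.112),D(0,-.055,.155))
E
```

```text
[[ 3.91076582e-01 -8.14389143e-04 -9.20357780e-01]
 [ 9.20356726e-01 -1.40737402e-03  3.91077379e-01]
 [-1.61377680e-03 -9.99998678e-01  1.99137505e-04]] 66.97846421345135
-10.000000000000002 (array([-0.5146, -0.0923, -0.5669]), array([ 9.0000e-04,  1.3435e+00, -1.5000e-03]))
170.0 (array([-0.5146, -0.0923, -0.5669]), array([-1.6000e-03, -1.7981e+00, -1.0000e-03]))
[ 0.54516982 -0.16646722  0.112     ] [ 0.57744935 -0.30416443  0.155     ]
```

servo_tool:
  rows: "0 -0.09 0 0 0 0 0.2; 0 -0.09 0 0 0 0 0.2; 0 -0.09 0 0 0 0 0;0 -0.09 0 0 0 0 0;0 -0.09 0 0 0 0 0"
  squeeze: 20

```text
clock: 0.6
tcp_pos: [0.2244, 0.5283, 0.2561]
eef_rot: [-0.589, 0.59, 0.389, -0.391]
ft_force: [-1.1, -0.2, 0.5]
gripper_width: 0.0576
```

Run:
```python
from h import *
print(goto(D(-.11,.075,.255),Rot(TH-np.pi/2)),readout.observe()['tcp_pos'])
```

```text
(array([-0.5262,  0.0026, -0.514 ]), array([ 0.0017,  1.3436, -0.0028])) [0.22438588 0.52830915 0.25614469]
```

servo_tool:
  rows: "-0.526 0 -0.514 0 1.3436 0 0;-0.526 0 -0.514 0 1.3436 0 0;-0.526 0 -0.514 0 1.3436 0 0;-0.526 0 -0.514 0 1.3436 0 0;-0.526 0 -0.514 0 1.3436 0 0"

```text
clock: 1.1
tcp_pos: [0.3151, 0.2939, 0.2559]
eef_rot: [-0.692, 0.693, 0.144, -0.146]
ft_force: [0.7, -0.5, -0.2]
gripper_width: 0.0174
```

Run:
```python
from h import *
print(goto(D(-.11,.075,.255),Rot(TH-np.pi/2)),readout.observe()['tcp_pos'])
```

```text
(array([-0.0195,  0.0014, -0.4839]), array([ 0.0018,  0.5882, -0.0029])) [0.31507905 0.29388917 0.25594768]
```

servo_tool:
  rows: "-0.02 0 -0.47 0 0.58 0 0;-0.02 0 -0.47 0 0.58 0 0;-0.02 0 -0.47 0 0.58 0 0;-0.02 0 -0.47 0 0.58 0 0;-0.02 0 -0.47 0 0.58 0 0"

```text
clock: 1.6
tcp_pos: [0.4069, 0.0619, 0.2562]
eef_rot: [0.705, -0.705, 0.059, -0.057]
ft_force: [0.8, 0.3, -0.3]
gripper_width: 0.0004
```

servo_tool:
  rows: "0 0 0 0 0 0 0;0 0 0 0 0 0 0"

```text
clock: 1.8
tcp_pos: [0.4068, 0.063, 0.2561]
eef_rot: [0.705, -0.705, 0.06, -0.057]
ft_force: [-0.7, 0.2, -0.6]
gripper_width: 0.0005
```

Run:
```python
from h import *
print(goto(D(-.11,.075,.255),Rot(TH-np.pi/2)),readout.observe()['tcp_pos'])
```

```text
(array([ 0.1198,  0.0006, -0.2032]), array([-0.0002,  0.0099, -0.004 ])) [0.40684349 0.06298788 0.25613596]
```

servo_tool:
  rows: "0.12 0 -0.203 0 0.01 -0.004 0;0.12 0 -0.203 0 0.01 -0.004 0;0.12 0 -0.203 0 0.01 -0.004 0;0.12 0 -0.203 0 0.01 -0.004 0;0.12 0 -0.203 0 0.01 -0.004 0"

```text
clock: 2.3
tcp_pos: [0.4943, -0.1558, 0.2566]
eef_rot: [0.705, -0.704, 0.059, -0.061]
ft_force: [0.2, 0.3, -0.3]
gripper_width: 0.0003
```

servo_tool:
  rows: "0 0 0 0 0 0 0;0 0 0 0 0 0 0"

```text
clock: 2.5
tcp_pos: [0.4933, -0.1538, 0.2565]
eef_rot: [0.705, -0.704, 0.059, -0.06]
ft_force: [0.5, 0.3, 0.6]
gripper_width: 0.0006
```

Run:
```python
from h import *
print(goto(D(-.11,.075,.102),Rot(TH-np.pi/2)),readout.observe()['tcp_pos'])
snap('side','side1')
```

```text
(array([-0.0012,  0.1545, -0.0038]), array([-0.0021,  0.005 ,  0.0011])) [ 0.4933264  -0.15377382  0.25652074]
```

View pics/side1.png

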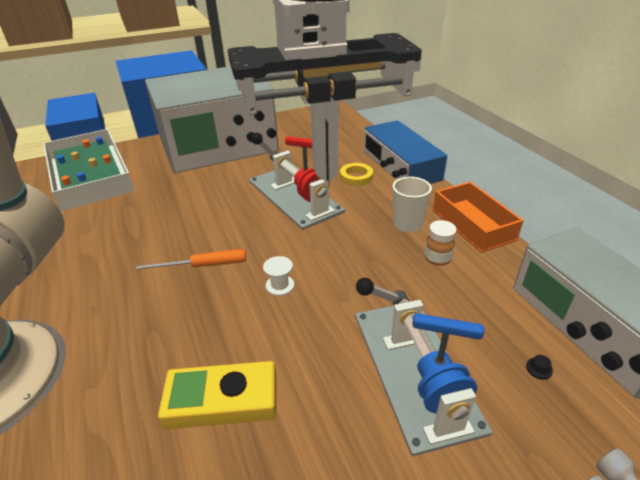

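The closed fingertips are at about (328,180), still high. The ball is unmoved at (365,287). Going down beside it.

servo_tool:
  rows: "0 0.154 -0.004 0 0 0 0;0 0.154 -0.004 0 0 0 0;0 0.154 -0.004 0 0 0 0;0 0.154 -0.004 0 0 0 0;0 0.154 -0.004 0 0 0 0"

```text
clock: 3.05
tcp_pos: [0.4931, -0.1579, 0.1039]
eef_rot: [0.705, -0.704, 0.059, -0.061]
ft_force: [0.4, -0.2, 1.5]
gripper_width: 0.0006
```

Run:
```python
from h import *
print(goto(D(-.033,.075,.102),Rot(TH-np.pi/2)),readout.observe()['tcp_pos'])
snap('side','side2')
```

```text
(array([0.0755, 0.0021, 0.0002]), array([-0.001 ,  0.0056,  0.0025])) [ 0.49306256 -0.15790667  0.10393815]
```

View pics/side2.png

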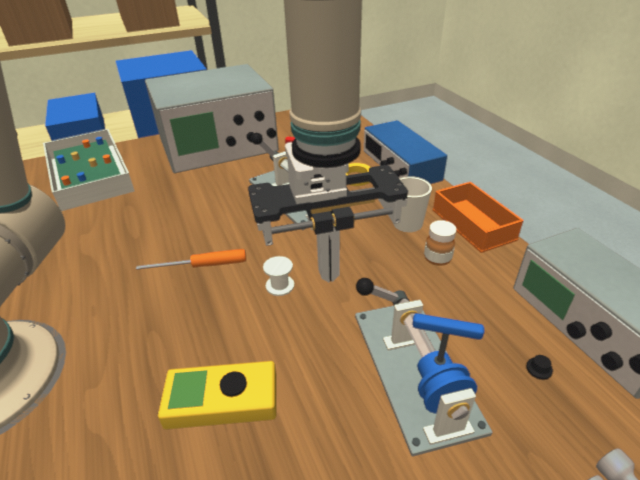

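Tips at (328,278) sit level with and left of the ball at (365,287). Pushing.

servo_tool:
  rows: "0.015 0.002 0 0 0 0 0;0.03 0.002 0 0 0 0 0;0.042 0.002 0 0 0 0 0;0.052 0.002 0 0 0 0 0;0.062 0.002 0 0 0 0 0"

```text
clock: 3.6
tcp_pos: [0.5562, -0.1707, 0.1028]
eef_rot: [-0.704, 0.705, -0.058, 0.062]
ft_force: [0.1, 0.3, -0.9]
gripper_width: 0.0004
```

Run:
```python
from h import *
print(goto(D(-.0255,.075,.102),Rot(TH-np.pi/2)),readout.observe()['tcp_pos'])
snap('side','side3')
```

```text
(array([0.0186, 0.0009, 0.0022]), array([0.0002, 0.0036, 0.0056])) [ 0.55620956 -0.17072743  0.1028085 ]
```

View pics/side3.png

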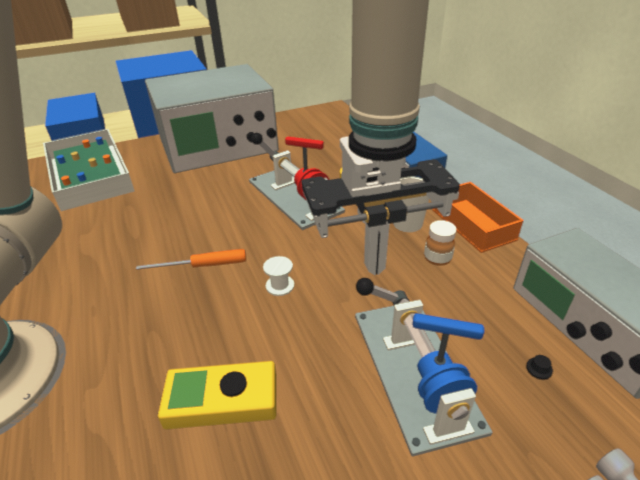

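The fingers passed behind the ball, which is still at (365,287), so I'll check the geometry by reprojecting.

```bash
cat >> h.py <<'E'
def proj(name,p):
    c=optics.get_calibration(name); f=240/np.tan(np.radians(c['vfov'])/2)
    x=qR(c['orientation']).inv().apply(np.asarray(p)-c['eye']); return c['cx']-f*x[0]/x[2]*1, c['cy']+f*x[1]/x[2], -x[2]
E
python3 - <<'E'
from h import *
snap('scene','scene3')
s=readout.observe()
for n in('side','scene'):
    z=np.load(f'pics/{n}3.npz'); P=cloud(n,z['d'])
    print(n,'tcp',proj(n,s['tcp_pos']),'ball',proj(n,D(-.0557,.075,.112)),'hole corners',[np.round(proj(n,D(a,b,.01)),0)[:2] for a in(-.055,.055) for b in(-.12,.12)])
    if n=='side':
        print(P[287,365],P[262,376],P[287,362])
        print(z['d'][280:296,350:382:3])
    else: print(P[187,274])
E
```

```text
side tcp (np.float64(372.69392354073585), np.float64(289.66572608265614), np.float64(0.6452816806380609)) ball (np.float64(364.5117989099592), np.float64(285.1238580326922), np.float64(0.638917873904949)) hole corners [array([411., 452.]), array([354., 312.]), array([493., 431.]), array([417., 299.])]
[ 0.54080429 -0.17564313  0.11819534] [ 0.55305992 -0.18012329  0.16310781] [ 0.53665263 -0.17456741  0.1189677 ]
[[0.8093324  0.8096696  0.8103099  0.63344264 0.6312774  0.6306996
  0.63060594 0.6346641  0.8073887  0.8095977  0.8123948 ]
 [0.81113833 0.8092224  0.80832875 0.63355476 0.6288265  0.62974715
  0.6284671  0.6327917  0.80716497 0.8081867  0.8065277 ]
 [0.80735505 0.8062293  0.80673814 0.63176596 0.6277993  0.6259816
  0.62854344 0.63200396 0.8048821  0.8064097  0.8061536 ]
 [0.80755746 0.80518734 0.8040707  0.6302285  0.6298414  0.6249978
  0.62885547 0.63020265 0.80445737 0.8038735  0.80418026]
 [0.8039562  0.80527025 0.63830334 0.6312857  0.6297041  0.62516326
  0.62373966 0.6286113  0.8000948  0.8026001  0.80191225]
 [0.7986809  0.80105525 0.6353876  0.62974966 0.6287221 
[... 961 characters left out ...]
50916  0.78506297 0.63373643 0.63059807 0.629048
  0.6282536  0.63320154 0.6429986  0.64835566 0.64909256]
 [0.7827402  0.78299385 0.7827584  0.7852425  0.6320685  0.6319061
  0.632053   0.78316927 0.64743537 0.6475453  0.6492243 ]
 [0.78174794 0.77969325 0.7798982  0.7824796  0.6362872  0.6325093
  0.6365914  0.77970946 0.7822114  0.64935315 0.65096337]]
scene tcp (np.float64(268.64321877290035), np.float64(190.60908857437715), np.float64(0.8841635149076202)) ball (np.float64(274.4229946189573), np.float64(185.46838800049912), np.float64(0.880803184460376)) hole corners [array([244., 182.]), array([286., 239.]), array([198., 194.]), array([234., 256.])]
[ 0.55166298 -0.15784188  0.1155097 ]
```

View pics/scene3.png

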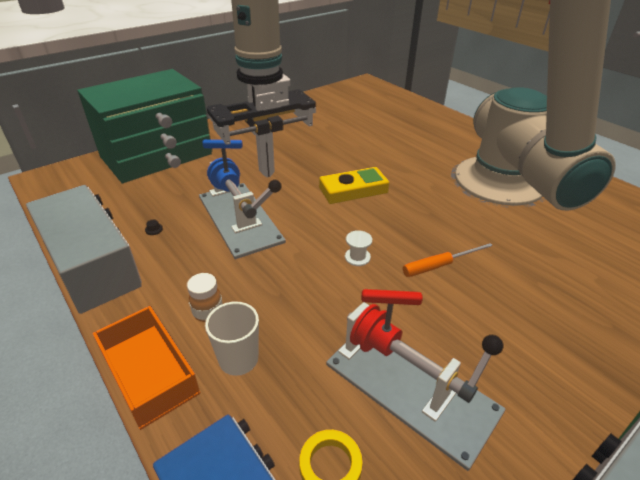

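Run:
```python
from h import *
z=np.load('pics/side3.npz');P=cloud('side',z['d'])
for v in range(255,282,3): print(v,np.round(P[v,368:384:5],3).tolist())
z=np.load('pics/scene3.npz');P=cloud('scene',z['d'])
for v in range(160,182,3): print(v,np.round(P[v,260:273:5],3).tolist())
print(readout.observe()['tcp_pos'])
```

```text
255 [[0.543, -0.175, 0.175], [0.548, -0.18, 0.177], [0.555, -0.181, 0.175], [0.562, -0.182, 0.174]]
258 [[0.543, -0.176, 0.171], [0.548, -0.179, 0.171], [0.556, -0.18, 0.169], [0.562, -0.182, 0.168]]
261 [[0.543, -0.176, 0.165], [0.549, -0.179, 0.166], [0.557, -0.179, 0.162], [0.563, -0.182, 0.163]]
264 [[0.543, -0.176, 0.16], [0.55, -0.178, 0.159], [0.557, -0.179, 0.157], [0.563, -0.182, 0.158]]
267 [[0.543, -0.177, 0.155], [0.549, -0.179, 0.155], [0.556, -0.181, 0.153], [0.564, -0.181, 0.151]]
270 [[0.543, -0.177, 0.15], [0.55, -0.179, 0.149], [0.557, -0.181, 0.148], [0.564, -0.182, 0.147]]
273 [[0.624, -0.04, -0.0], [0.55, -0.18, 0.144], [0.557, -0.18, 0.142], [0.649, -0.051, -0.001]]
276 [[0.621, -0.046, -0.001], [0.629, -0.051, -0.001], [0.637, -0.054, -0.002], [0.645, -0.058, -0.001]]
279 [[0.55, -0.167, 0.123], [0.625, -0.057, -0.001], [0.633, -0.062, 0.0], [0.641, -0.066, 0.0]]
160 [[0.571, -0.17, 0.176], [0.565, -0.162, 0.177], [0.555, -0.16, 0.175]]
163 [[0.569, -0.173, 0.167], [0.564, -0.163, 0.17], [0.555, -0.161, 0.168]]
166 [[0.569, -0.174, 0.161], [0.565, -0.163, 0.164], [0.554, -0.164, 0.16]]
169 [[0.569, -0.175, 0.154], [0.567, -0.16, 0.16], [0.556, -0.161, 0.156]]
172 [[0.449, -0.387, 0.0], [0.566, -0.163, 0.152], [0.555, -0.163, 0.148]]
175 [[0.456, -0.376, -0.001], [0.566, -0.164, 0.145], [0.557, -0.16, 0.144]]
178 [[0.462, -0.367, -0.002], [0.454, -0.356, 0.0], [0.446, -0.345, 0.002]]
181 [[0.472, -0.35, 0.001], [0.461, -0.346, -0.001], [0.551, -0.173, 0.121]]
[ 0.55641593 -0.17085187  0.10223529]
```

Run:
```python
from h import *
for k,u0,u1 in((1,316,342),(2,318,340)):
    z=np.load(f'pics/side{k}.npz');P=cloud('side',z['d']); p=z['p']
    M=(np.linalg.norm(P[...,:2]-p[:2],axis=-1)<.025)&(z['d']>0)&(P[...,2]>.06)
    v,u=np.nonzero(M); zz=P[M][:,2]; i=zz<zz.min()+.006
    print(k,p,zz.min(),np.percentile(zz,1),u[i].mean(),v[i].mean(),P[M][i].mean(0))
```

```text
1 [ 0.4933264  -0.15377382  0.25652074] 0.2934272409282199 0.2991706849609421 328.0232558139535 178.58139534883722 [ 0.49300201 -0.16324778  0.29690105]
2 [ 0.49306256 -0.15790667  0.10393815] 0.14083442743220392 0.14574872147975507 330.53125 279.6875 [ 0.4922068  -0.16759372  0.14474299]
```

Measured against the depth, the fingertips are about 38 mm above the reported TCP, in all three pictures, so they passed over the ball. I'll back off, go 38 mm lower and push again.

servo_tool:
  rows: "-0.03 0 0 0 0 0 0;-0.066 0 0.002 0 0 0 0;-0.066 0 0.002 0 0 0 0;-0.066 0.04 0.002 0 0 0 0;-0.066 0.04 0.002 0 0 0 0"

```text
clock: 4.2
tcp_pos: [0.4868, -0.1558, 0.0588]
eef_rot: [0.705, -0.704, 0.062, -0.059]
ft_force: [-0.8, -0.3, 0.1]
gripper_width: 0.0005
```

Run:
```python
from h import *
print(goto(D(-.0255,.075,.062),Rot(TH-np.pi/2)),readout.observe()['tcp_pos'])
snap('side','side4')
```

```text
(array([ 0.0895, -0.0035, -0.0007]), array([-0.0021,  0.0033, -0.0032])) [ 0.48684721 -0.15575478  0.05882854]
```

View pics/side4.png

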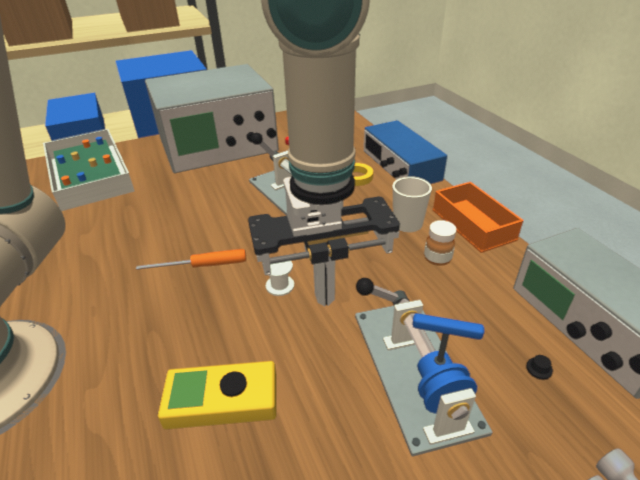

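Tips at (325,303) are now below ball height. Pushing.

servo_tool:
  rows: "0.02 -0.003 0 0 0 0 0;0.035 -0.003 0 0 0 0 0;0.048 -0.003 0 0 0 0 0;0.056 -0.003 0 0 0 0 0;0.06 -0.003 0 0 0 0 0"

```text
clock: 4.75
tcp_pos: [0.5176, -0.1616, 0.0642]
eef_rot: [0.706, -0.702, 0.079, -0.038]
ft_force: [-55.6, 4.8, 35.8]
gripper_width: 0.0006
```

Run:
```python
from h import *
print(goto(D(-.0255,.075,.062),Rot(TH-np.pi/2)),readout.observe()['tcp_pos'])
snap('side','side5')
```

```text
(array([ 0.0582, -0.0012, -0.0005]), array([-0.0003,  0.008 , -0.0587])) [ 0.51760088 -0.16159726  0.0642309 ]
```

View pics/side5.png

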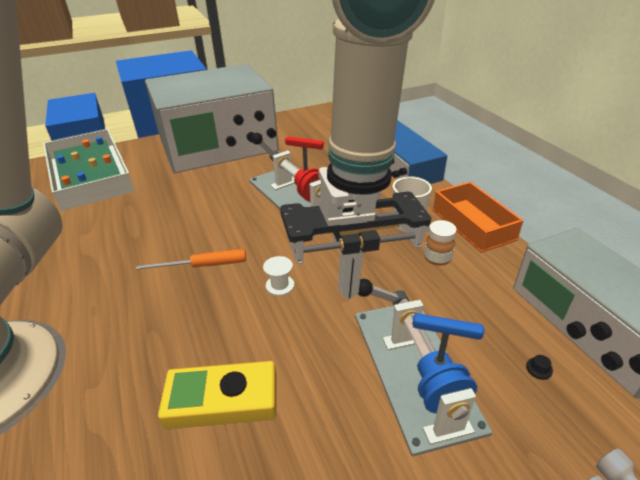

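55 N on the ball and it hasn't moved. The finger's friction holds the ball down as it tries to rise, so it jams. I'll back off, drop lower and push with an upward motion along the arc.

servo_tool:
  rows: "-0.03 0 0 0 0 0 0;-0.045 0 0 0 0 0 0;-0.045 0.025 0 0 0 0 0;-0.045 0.025 0 0 0 0 0;-0.045 0.025 0 0 0 0 0"

```text
clock: 5.3
tcp_pos: [0.5059, -0.1601, 0.0407]
eef_rot: [-0.704, 0.705, -0.059, 0.062]
ft_force: [0.1, -0.8, 0.1]
gripper_width: 0.0005
```

Run:
```python
from h import *
print(goto(D(-.0255,.075,.037),Rot(TH-np.pi/2)),readout.observe()['tcp_pos'])
snap('scene','scene6')
z=np.load('pics/side5.npz');P=cloud('side',z['d']); p=z['p']
M=(np.linalg.norm(P[...,:2]-p[:2],axis=-1)<.016)&(z['d']>0)&(P[...,2]>.06)
print(p,P[M][:,2].min(),np.percentile(P[M][:,2],1))
```

```text
(array([0.0699, 0.0041, 0.0003]), array([0.0001, 0.0035, 0.0048])) [ 0.50591499 -0.16011891  0.04074744]
[ 0.51760088 -0.16159726  0.0642309 ] 0.10097440976349897 0.10565332306822114
```

View pics/scene6.png

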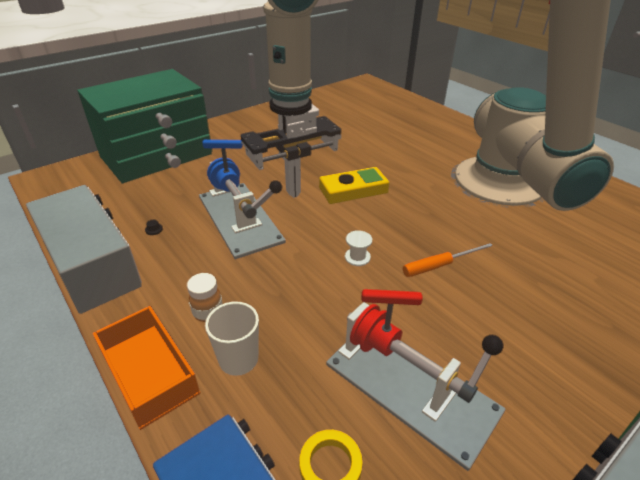

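Tips at (293,193), beside and below the ball at (275,187). Pushing up along the arc in small steps.

servo_tool:
  rows: "0.01 0 0 0 0 0 0;0.015 -0.002 0 0 0 0 0;0.019 -0.008 0 0 0 0 0;0.023 -0.013 0 0 0 0 0;0.027 -0.018 0 0 0 0 0"

```text
clock: 5.85
tcp_pos: [0.5295, -0.1641, 0.058]
eef_rot: [-0.705, 0.705, -0.061, 0.06]
ft_force: [-5.4, -0.5, 1.2]
gripper_width: 0.0005
```

Run:
```python
from h import *
print(goto(D(-.0255,.075,.037),Rot(TH-np.pi/2)),readout.observe()['tcp_pos'])
snap('side','side7')
```

```text
(array([0.0461, 0.0209, 0.0002]), array([ 0.0002,  0.0042, -0.0014])) [ 0.52950647 -0.16413612  0.05798903]
```

View pics/side7.png

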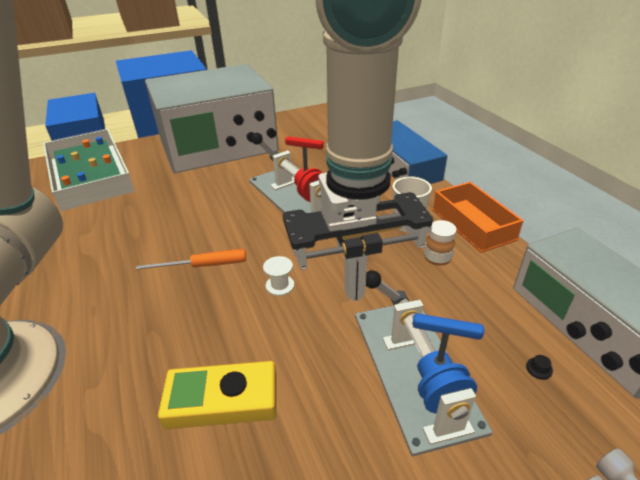

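The ball has moved to (373,279) at low force. Continuing.

servo_tool:
  rows: "0.006 -0.005 0 0 0 0 0;0.013 -0.009 0 0 0 0 0;0.021 -0.013 0 0 0 0 0;0.029 -0.017 0 0 0 0 0;0.036 -0.019 0 0 0 0 0"

```text
clock: 6.4
tcp_pos: [0.5681, -0.1707, 0.0778]
eef_rot: [-0.704, 0.705, -0.059, 0.062]
ft_force: [-2.0, 0.8, 1.4]
gripper_width: 0.0007
```

Run:
```python
from h import *
print(goto(D(-.0255,.075,.075),Rot(TH-np.pi/2)),readout.observe()['tcp_pos'])
snap('side','side8')
```

```text
(array([0.0069, 0.0029, 0.0001]), array([0.0001, 0.0038, 0.005 ])) [ 0.56805257 -0.17067399  0.07782187]
```

View pics/side8.png

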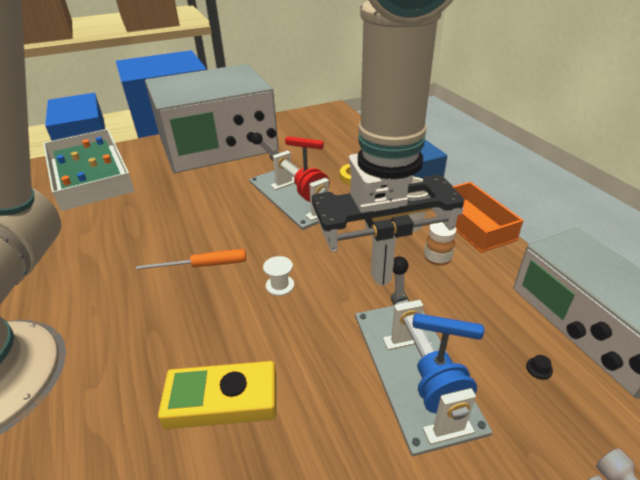

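The lever is almost upright, with the ball at (400,266). Next I'll push the last few mm, retreat and measure.

servo_tool:
  rows: "0.004 -0.001 0 0 0 0 0;0.006 -0.001 0 0 0 0 0;0.006 -0.001 0 0 0 0 0;-0.02 -0.001 0 0 0 0 0;-0.04 -0.001 0 0 0 0 0"

```text
clock: 6.95
tcp_pos: [0.5273, -0.1635, 0.0774]
eef_rot: [-0.704, 0.705, -0.059, 0.062]
ft_force: [0.2, -1.1, -0.5]
gripper_width: 0.0004
```

Run:
```python
from h import *
from scipy.optimize import least_squares
print(readout.observe()['tcp_pos'])
for n in('side','scene'):
    im,d=snap(n,n+'9'); P=cloud(n,d); im=im.astype(int)
    for q in (-.1,0,.1,.2): print(n,q,np.round(proj(n,D(-.07*np.sin(q),.075,.07+.07*np.cos(q))),1))
    u,v,_=proj(n,D(0,.075,.14)); u,v=int(u),int(v)
    M=np.zeros(d.shape,bool); M[v-12:v+13,u-16:u+17]=1
    M&=(im.max(-1)<75)&(np.linalg.norm(P-D(0,.075,.14),axis=-1)<.035)
    K=P[M]; s=least_squares(lambda x:np.linalg.norm(K-x,axis=1)-.013,K.mean(0),loss='soft_l1',f_scale=.002)
    vv,uu=np.nonzero(M); r=s.x[:2]-C; print(n,len(K),s.x,'drive xy',r@xd,r@yd,'px',uu.mean(),vv.mean())
```

```text
[ 0.52732091 -0.16354187  0.07742977]
side -0.1 [408.  262.7   0.6]
side 0 [403.3 263.3   0.6]
side 0.1 [398.6 264.4   0.6]
side 0.2 [393.8 265.8   0.6]
side 248 [ 0.5988544  -0.17750754  0.1395384 ] drive xy -0.000913876093259333 0.07344963646680865 px 402.633064516129 264.41129032258067
scene -0.1 [242.6 181.4   0.8]
scene 0 [246.1 180.3   0.8]
scene 0.1 [249.7 179.5   0.8]
scene 0.2 [253.2 179.1   0.8]
scene 129 [ 0.59817772 -0.17646446  0.13923834] drive xy -0.0017614059461391472 0.0743593656029362 px 246.3798449612403 180.5581395348837
```

View pics/side9.png

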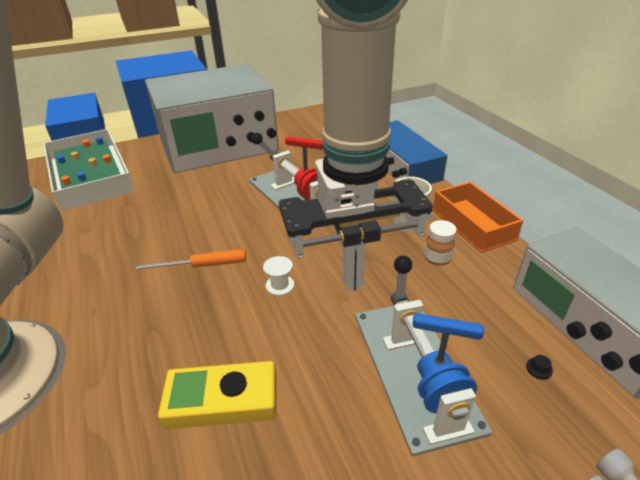

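Lever measures q ≈ 0.02 from both cameras, ball at (403,264) in the side view. Now I'll rise, open and move over the key.

servo_tool:
  rows: "0 -0.05 0 0 0 0 0;0 -0.1 0 0 0 0 0.5;0 -0.13 0 0 0 0 0.5;0 -0.13 0 0 0 0 0.5;0 -0.13 0 0 0 0 0.5"

```text
clock: 7.55
tcp_pos: [0.5283, -0.164, 0.2083]
eef_rot: [-0.704, 0.705, -0.058, 0.063]
ft_force: [0.2, -0.2, -0.7]
gripper_width: 0.0291
```

Run:
```python
from h import *
print(goto(D(0,-.055,.205),Rot(np.radians(51))),readout.observe()['tcp_pos'])
```

```text
(array([ 0.0723,  0.0038, -0.1298]), array([ 0.0038, -1.0612,  0.0059])) [ 0.52831711 -0.16395866  0.20829318]
```

servo_tool:
  rows: "0.072 0.003 -0.13 0.004 -1.061 0.006 0.5;0.072 0.003 -0.13 0.004 -1.061 0.006 0.5;0.072 0.003 -0.13 0.004 -1.061 0.006 0.5;0.072 0.003 -0.13 0.004 -1.061 0.006 0.5;0.072 0.003 -0.13 0.004 -1.061 0.006 0.5"

```text
clock: 8.05
tcp_pos: [0.5755, -0.3053, 0.2012]
eef_rot: [0.679, -0.675, -0.202, 0.204]
ft_force: [-0.3, 0.8, 0.9]
gripper_width: 0.047
```

Run:
```python
from h import *
print(goto(D(0,-.055,.205),Rot(np.radians(51))),readout.observe()['tcp_pos'])
```

```text
(array([ 0.0023, -0.0039, -0.0002]), array([-0.0065, -0.3072, -0.0007])) [ 0.57545884 -0.30525256  0.20115308]
```

servo_tool:
  rows: "0.002 -0.004 0 0 -0.307 0 0.5;0.002 -0.004 0 0 -0.307 0 0.5;0.002 -0.004 0 0 -0.307 0 0.5;0.002 -0.004 0 0 -0.307 0 0.5"

```text
clock: 8.45
tcp_pos: [0.5772, -0.3025, 0.2073]
eef_rot: [0.641, -0.638, -0.302, 0.303]
ft_force: [-0.0, -0.6, 0.2]
gripper_width: 0.0472
```

Run:
```python
from h import *
print(goto(D(0,-.055,.205),Rot(np.radians(51))),readout.observe())
snap('side','side10');snap('scene','scene10');snap('wrist','wrist10')
```

```text
(array([-0.0011,  0.0023, -0.0013]), array([-0.0041, -0.007 ,  0.0005])) {'clock': 8.45, 'joint_positions': array([-5.90020688e-01,  3.79139928e-01,  1.25391378e+00,  8.38572334e-04,
        1.51254345e+00, -1.47315431e+00]), 'qvel': array([-0.00011767, -0.00818209, -0.0075991 , -0.00133741,  0.00290032,
       -0.00115182]), 'tau': array([-2.88861408e-02, -4.73804426e+01, -2.47406852e+01, -7.05626109e-03,
        8.59455206e-02, -6.46567158e-02]), 'tcp_pos': array([ 0.57715256, -0.30250085,  0.20726674]), 'eef_rot': array([ 0.64065652, -0.63792277, -0.30169691,  0.30264292]), 'ft_force': array([-0.02976441, -0.5522182 ,  0.24439061]), 'moment': array([-0.04096581,  0.02671485, -0.02128308]), 'gripper_width': 0.047247925128615864}
```

View pics/side10.png

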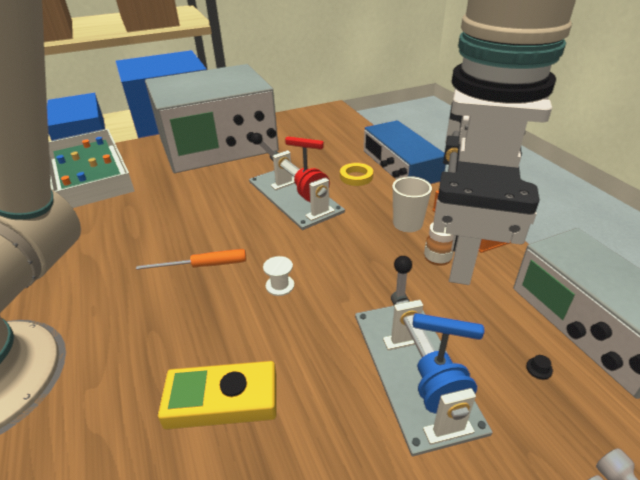

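View pics/wrist10.png

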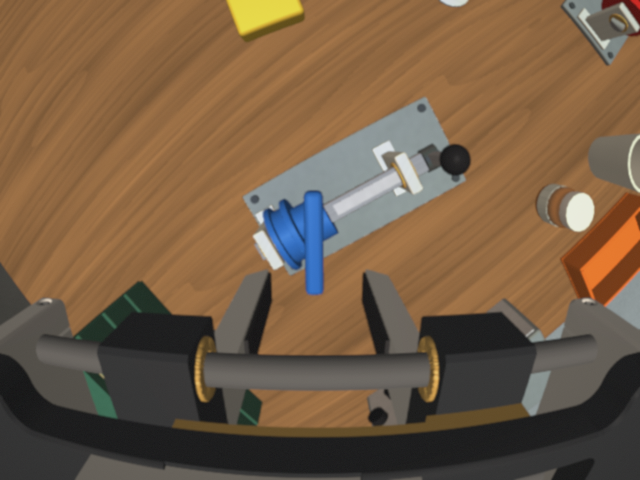

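The wrist view shows the bar at (313,245), parallel to the fingers and centred between them. Going down.

servo_tool:
  rows: "-0.001 0.04 -0.001 -0.004 -0.007 0 0.5;-0.001 0.075 -0.001 -0.004 -0.007 0 0.5;-0.001 0.105 -0.001 -0.004 -0.007 0 0.5;-0.001 0.105 -0.001 -0.004 -0.007 0 0.5"

```text
clock: 9.0
tcp_pos: [0.5744, -0.3019, 0.0995]
eef_rot: [0.64, -0.636, -0.304, 0.306]
ft_force: [-0.0, 0.2, 0.1]
gripper_width: 0.0471
```

Run:
```python
from h import *
print(goto(D(0,-.055,.102),Rot(np.radians(51))))
snap('side','side11');snap('wrist','wrist11')
```

```text
(array([ 0.0002, -0.0026, -0.0038]), array([-0.0069,  0.0019, -0.0002]))
```

View pics/side11.png

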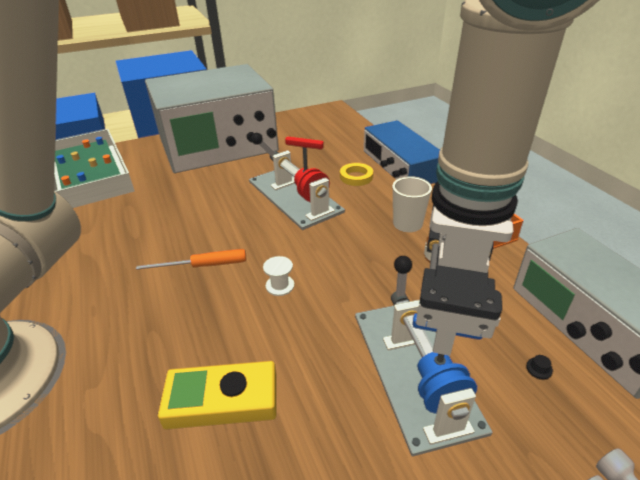

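View pics/wrist11.png

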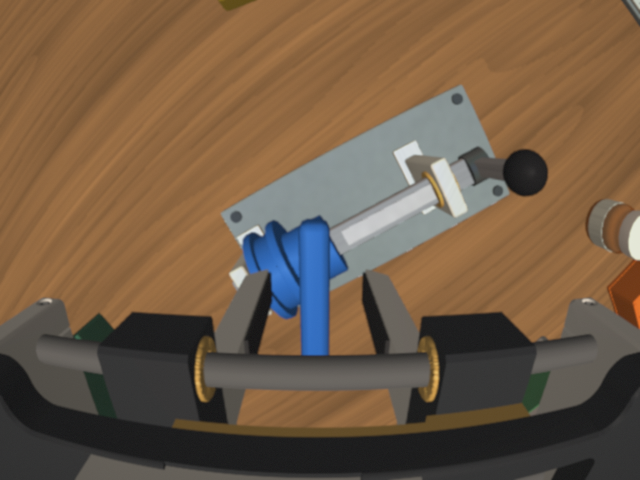

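Run:
```python
from h import *
z=np.load('pics/side11.npz');P=cloud('side',z['d'])
for v in range(300,366,4): print(v,[np.round(P[v,u],3).tolist()+z['im'][v,u].tolist() for u in (440,446,452)])
```

```text
300 [[0.509, -0.359, 0.277, 67, 66, 64], [0.513, -0.362, 0.279, 93, 89, 83], [0.518, -0.364, 0.278, 61, 61, 60]]
304 [[0.508, -0.361, 0.275, 42, 41, 41], [0.512, -0.364, 0.276, 45, 44, 45], [0.516, -0.367, 0.277, 52, 50, 52]]
308 [[0.508, -0.362, 0.271, 38, 38, 40], [0.511, -0.365, 0.272, 39, 39, 38], [0.515, -0.368, 0.274, 39, 38, 37]]
312 [[0.509, -0.361, 0.264, 136, 129, 117], [0.514, -0.364, 0.264, 124, 117, 107], [0.517, -0.368, 0.267, 81, 77, 72]]
316 [[0.511, -0.361, 0.258, 136, 129, 116], [0.514, -0.365, 0.26, 136, 129, 117], [0.519, -0.367, 0.261, 135, 128, 116]]
320 [[0.516, -0.357, 0.247, 136, 129, 116], [0.52, -0.36, 0.248, 136, 128, 116], [0.523, -0.364, 0.25, 137, 128, 116]]
324 [[0.516, -0.357, 0.242, 136, 128, 116], [0.52, -0.361, 0.243, 136, 129, 117], [0.523, -0.365, 0.245, 137, 129, 116]]
328 [[0.516, -0.359, 0.237, 135, 128, 116], [0.521, -0.361, 0.238, 135, 128, 116], [0.524, -0.365, 0.24, 136, 128, 116]]
332 [[0.548, -0.326, 0.181, 136, 128, 117], [0.552, -0.331, 0.184, 135, 127, 115], [0.558, -0.333, 0.183, 134, 127, 115]]
336 [[0.549, -0.327, 0.174, 134, 127, 
[... 218 characters left out ...]
-0.329, 0.163, 135, 127, 115], [0.555, -0.332, 0.164, 135, 127, 116], [0.559, -0.336, 0.166, 142, 125, 106]]
348 [[0.551, -0.329, 0.156, 135, 128, 116], [0.556, -0.332, 0.157, 134, 128, 115], [0.56, -0.337, 0.16, 161, 125, 89]]
352 [[0.552, -0.329, 0.148, 133, 127, 114], [0.556, -0.334, 0.151, 134, 127, 115], [0.655, -0.249, -0.001, 165, 120, 73]]
356 [[0.574, -0.308, 0.104, 51, 50, 48], [0.59, -0.302, 0.088, 52, 105, 177], [0.65, -0.255, -0.001, 169, 121, 73]]
360 [[0.575, -0.309, 0.097, 52, 50, 47], [0.584, -0.309, 0.092, 57, 107, 175], [0.647, -0.261, -0.002, 143, 106, 79]]
364 [[0.574, -0.311, 0.093, 71, 90, 119], [0.582, -0.313, 0.09, 54, 117, 200], [0.582, -0.322, 0.102, 55, 117, 200]]
```

The tips are at z ≈ 0.143, only just reaching below the bar. I'll go 12 mm lower and close.

servo_tool:
  rows: "0 0.012 -0.003 0 0 0 0.5;0 0.012 -0.003 0 0 0 0.1;0 0.012 -0.003 0 0 0 0.05;0 0.012 -0.003 0 0 0 0.05;0 0.012 -0.003 0 0 0 0.05"
  squeeze: 40

```text
clock: 9.6
tcp_pos: [0.5802, -0.3062, 0.0928]
eef_rot: [-0.637, 0.639, 0.306, -0.305]
ft_force: [0.1, -0.8, -0.5]
gripper_width: 0.0186
```

servo_tool:
  rows: "0 0 0 0 0 0 0.05;0 0 0 0 0 0 0.05"

```text
clock: 9.8
tcp_pos: [0.5794, -0.3071, 0.0927]
eef_rot: [-0.636, 0.639, 0.306, -0.305]
ft_force: [-2.0, -2.7, 2.4]
gripper_width: 0.0138
```

Run:
```python
from h import *
s=readout.observe();print(s['moment'],s['ft_force'],s['gripper_width'],s['tcp_pos'],C)
snap('wrist','wrist12')
```

```text
[-0.44614945  0.41819349 -0.00892718] [-2.03590809 -2.6638334   2.38115366] 0.013783482083659981 [ 0.57940258 -0.3070669   0.09270934] [ 0.587 -0.25 ]
```

View pics/wrist12.png

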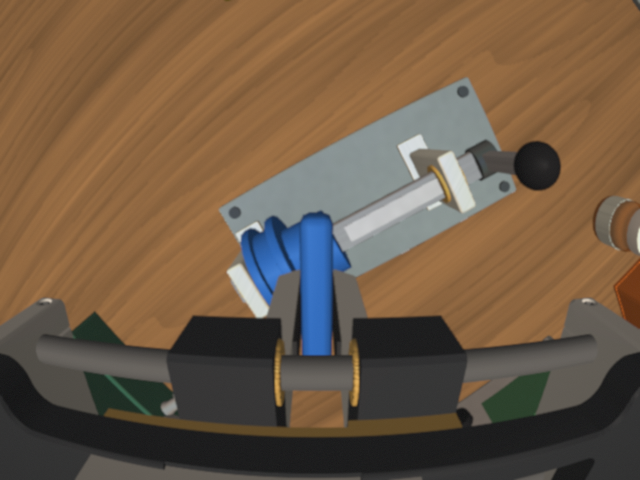

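The bar is gripped (13.8 mm) near its centre. Turning clockwise about tool +y.

servo_tool:
  rows: "0 0 0 0 0.1 0 0.05;0 0 0 0 0.2 0 0.05;0 0 0 0 0.3 0 0.05;0 0 0.001 0 0.4 0 0.05;-0.001 0 0.001 0 0.5 0 0.05"

```text
clock: 10.35
tcp_pos: [0.5783, -0.308, 0.0927]
eef_rot: [-0.692, 0.695, 0.137, -0.136]
ft_force: [-2.2, -2.5, 1.7]
gripper_width: 0.0138
```

Run:
```python
from h import *
s=readout.observe();print(s['moment'],s['ft_force'],s['gripper_width'],s['tcp_pos'],goto(D(0,-.055,.093),Rot(TH-np.pi/2)))
snap('wrist','wrist13')
```

```text
[-0.64174552  0.39493341  0.173687  ] [-2.15055422 -2.53785514  1.69502253] 0.013804898347632582 [ 0.57825368 -0.30800717  0.09269094] (array([ 0.0007, -0.0003,  0.0039]), array([0.0048, 0.5638, 0.0021]))
```

View pics/wrist13.png

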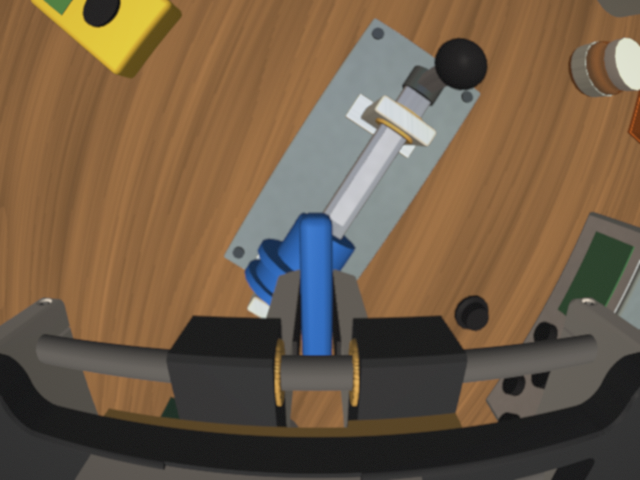

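The bar follows the gripper. Continuing to in line.

servo_tool:
  rows: "0 0 0 0 0.12 0 0.05;-0.001 0 0.001 0 0.24 0 0.05;-0.001 0 0.001 0 0.36 0 0.05;-0.001 0 0.001 0 0.46 0 0.05;-0.001 0 0.001 0 0.54 0 0.05"

```text
clock: 10.9
tcp_pos: [0.5767, -0.3082, 0.0927]
eef_rot: [-0.703, 0.707, -0.052, 0.053]
ft_force: [-3.8, -7.0, 2.4]
gripper_width: 0.0135
```

Run:
```python
from h import *
s=readout.observe();print(s['moment'],s['ft_force'],s['gripper_width'],s['tcp_pos'],goto(D(0,-.055,.093),Rot(TH-np.pi/2)))
snap('wrist','wrist14')
```

```text
[-1.09851265  0.7546735   0.11207174] [-3.79395076 -7.01038267  2.37330391] 0.013506706866259462 [ 0.57666703 -0.30821044  0.09271676] (array([ 0.0002, -0.0003,  0.0041]), array([0.0053, 0.0262, 0.0027]))
```

View pics/wrist14.png

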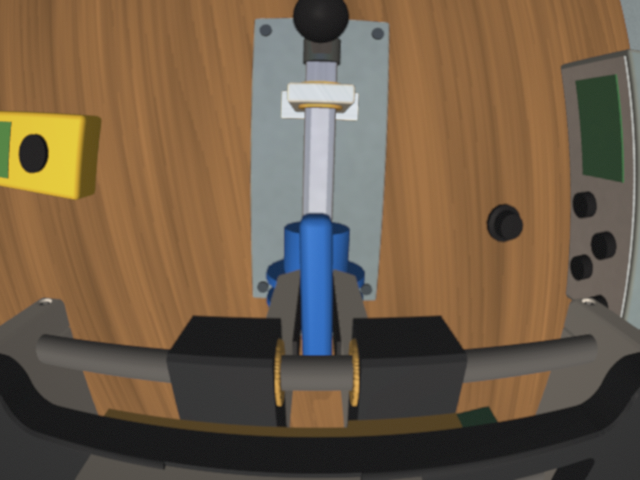

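The bar is now in line with the shaft. A small final turn to the stop, then open.

servo_tool:
  rows: "0 0 0 0 0.03 0 0.05;0 0 0 0 0.04 0 0.05;0 0 0 0 0.04 0 0.05"

```text
clock: 11.25
tcp_pos: [0.5765, -0.3082, 0.0927]
eef_rot: [-0.702, 0.706, -0.065, 0.066]
ft_force: [-3.3, -5.4, 2.5]
gripper_width: 0.0135
```

Run:
```python
from h import *
s=readout.observe();print(s['moment'],s['ft_force'],s['gripper_width'],goto(D(0,-.055,.093),Rot(TH-np.pi/2)))
```

```text
[-1.11453903  0.71343818  0.20907136] [-3.27946751 -5.41956673  2.52535559] 0.013515144152802645 (array([ 0.0001, -0.0003,  0.0042]), array([ 0.0053, -0.0104,  0.0027]))
```

servo_tool:
  rows: "0 0 0 0 0 0 0.3;0 0 0 0 0 0 0.5;0 0 0 0 0 0 0.5;0 0 0 0 0 0 0.5;0 0 0 0 0 0 0.5"

```text
clock: 11.75
tcp_pos: [0.5773, -0.3051, 0.092]
eef_rot: [-0.704, 0.704, -0.065, 0.067]
ft_force: [0.3, -0.0, -1.1]
gripper_width: 0.0464
```

servo_tool:
  rows: "0 -0.03 0 0 0 0 0.5;0 -0.07 0 0 0 0 0.5;0 -0.12 0 0 0 0 0.5;0 -0.15 0 0 0 0 0.5;0 -0.15 0 0 0 0 0.5"

```text
clock: 12.25
tcp_pos: [0.5794, -0.3068, 0.2481]
eef_rot: [-0.702, 0.706, -0.062, 0.07]
ft_force: [1.3, -0.8, -0.0]
gripper_width: 0.0466
```

Run:
```python
from h import *
from scipy.optimize import least_squares
s=readout.observe();print(s['ft_force'],s['tcp_pos'],np.abs(s['qvel']).max())
for n in('side','scene'):
    im,d=snap(n,n+'15'); P=cloud(n,d); im=im.astype(int)
    blue=(im[...,2]>im[...,0]*1.8)&(im[...,2]>70)&(d>0)&(np.linalg.norm(P-D(0,-.055,.155),axis=-1)<.06)&(P[...,2]>.14)
    Q=P[blue]; print(n,len(Q),cv2.minAreaRect((Q[:,:2]*1000).astype(np.float32)), cv2.fitLine((Q[:,:2]*1000).astype(np.float32),cv2.DIST_HUBER,0,.01,.01).ravel())
    M=(im.max(-1)<75)&(np.linalg.norm(P-D(0,.075,.14),axis=-1)<.03)&(P[...,2]>.122)
    K=P[M]
    if len(K)>20:
        q=least_squares(lambda x:np.linalg.norm(K-x,axis=1)-.013,K.mean(0),loss='soft_l1',f_scale=.002); r=q.x[:2]-C; print(len(K),q.x,r@xd,r@yd)
```

```text
[ 1.34000094 -0.7594954  -0.00947593] [ 0.5794104  -0.3067911   0.24814976] 0.10639053679962228
side 806 ((576.0335693359375, -306.28564453125), (79.314453125, 13.199162483215332), 79.58898162841797) [ 1.6748309e-01  9.8587495e-01  5.7305145e+02 -3.1061530e+02]
246 [ 0.59896489 -0.17742431  0.13934334] -0.0008195231058298803 0.07355078225109275
scene 154 ((579.9318237304688, -300.9608459472656), (76.0268325805664, 11.011316299438477), 79.90293884277344) [ 1.4924122e-01  9.8880082e-01  5.8254108e+02 -2.9570108e+02]
130 [ 0.59827098 -0.17667087  0.13908622] -0.0016337243484227562 0.07417228140601391
```

View pics/side15.png

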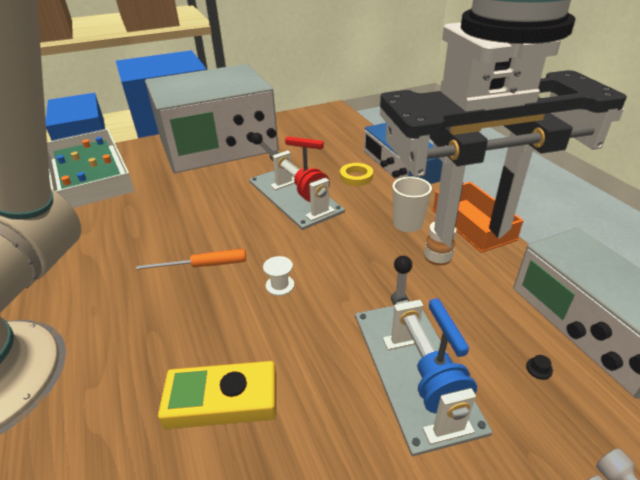

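The bar's angle is 79.6–79.9°, against the shaft's 80°, so the key is at its stop. The ball is at x ≈ -1 mm, so the lever is upright. The gripper is clear above. Handing in.

```bash
python3 -c "
from rig import workorder,readout
print(workorder.finish_job(), readout.observe()['clock'])"
```

```text
the job is handed in; nothing more can be done
the job is handed in; nothing more can be done
```

The blue drive's lever is upright and its hex key is turned clockwise to its stop. I let go of both, and handed the job in after about 12 s with the gripper well clear above. The hand-in gave no verdict.

- **Last checks:** the ball is within 1–2 mm of the upright position, about 0.02 rad. The T-bar measures 79.6–79.9° against the shaft's 80°. Both cameras agree. The lever read the same before and after tightening. The red drive was never approached.
- **What went wrong on the way:**
  - **First push:** it passed over the ball because the fingertips turned out to be about 38 mm higher than the reported tool point; I corrected for this by camera.
  - **Second push:** it jammed on the ball, reading about 66 N at the wrist, under the 120 N limit. I could not read the finger contact force separately. Nothing moved, and I backed off and pushed along the arc instead.

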